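# Let a wound ratchet tensioner down

## Task

The bench tensioner was left wound up on its ratchet: let it down. Flick the red release lever fully over to its off stop, then push the crank handle counterclockwise (from above), through its free play and a touch further against the spring, until the sprung yellow pawl jumps clear of the wheel, and without letting go ease the crank back clockwise until the drum is fully slack. Keep a hand on the crank all the way so that the drum never runs back by itself, never press or squeeze the crank or the lever with more than 20 N (a hard stop lies just beyond the point where the pawl jumps), and leave the things around it alone.

Things in the scene. Friction and masses are not known exactly. Their poses are not given: they have to be found in the camera images.
- tensioner: the tensioner, fixed to the table: a grey base plate 200 (x) x 190 (y) x 10 mm, top at z = 12 mm, spanning local x -85..115, y -85..105 mm, with a ratchet wheel 67 mm across on a vertical axis. Origin on the drum axis at table height; x points roughly away from the robot, z up. Local coordinates below are in this frame
- drum_axis (a point): fixed point on the drum's vertical axis, 85 mm above the table (local 0, 0, 85 mm). The hub under it ends at 65 mm
- crank_handle (a point): centre of the black upright crank handle, 85 mm above the table: a round post 16 mm across, z = 57 to 100 mm, fixed on a flat steel crank arm (16 mm wide, top at z = 57 mm), 65 mm from the drum axis. Starts at the local -x, -y side, 13 to 56 degrees past -x, and ends 37 to 80 degrees from -x on the +y side. A closed fingertip on its clockwise side moves and holds it; a grip counts as squeezing
- drum (a joint): angle of the drum (rad), growing counterclockwise from above: 0 slack on its stop, about 1.625 wound on the pawl, 1.735 a hard stop. The crank has up to 0.35 rad (23 mm) of free play on it, by an amount that cannot be seen; then the spring pushes back clockwise, 11 N at the handle when wound, 3 N at slack. The pawl comes free 0.07 to 0.10 rad past wound: push until it jumps or the force nears 15 N
- lever_post (a point): centre of the red upright post at the end of the release lever, 68 mm above the table: 12 mm across, from z = 47 to 78 mm, 45 mm from its pivot, at local (37, 80) mm when on and (63, 80) mm when fully off
- pawl_pivot (a point): fixed point, 68 mm above the table, on the vertical axis on which lever and pawl turn (local 50, 37 mm)
- release_lever (a joint): angle of the red lever (rad), growing clockwise from above (post moves along local +x): 0 to 0.05 on (start), 0.60 hard on its off stop. It stays where it is left and takes 2 to 6 N at its post. While the drum loads the pawl, the flicked lever only winds the pawl's spring: the pawl stays jammed under its tooth until the drum is wound on a touch
- pawl_nose (a point): tip of the yellow pawl, which bears on the +y side of the ratchet wheel: 28 mm from the drum axis (seen from above) while engaged, about 45 mm when it has jumped clear; 41 mm above the table
- hex_key_set: loose blue folding hex key set, 25x85x20 mm, a bystander; origin at the centre of its underside
- kapton_roll: loose roll of orange tape, 77x78x19 mm, a bystander; origin at the centre of its underside
- marker_1: loose blue and white marker pen, 17x135x16 mm, a bystander; origin at the centre of its underside
- ptfe_block: loose white plastic block with three holes, 30x50x25 mm, a bystander; origin at the centre of its underside

How it is judged:
By the outcome, as a careful person would: the job done as asked, in the order asked, and still so for the second after the job is handed in, with the robot touching nothing.
It also fails if it takes over 58 s, if anything falls off the work surface, if the arm or the gripper's body presses on something with over 40 N, if the wrist force passes 120 N, or if a joint passes its speed limit or range.

## Robot

A 7-joint arm with a two-finger parallel gripper is mounted at the origin on a cart in front of the work surface, level with it; the furniture and walls round the work are solid. World frame = base frame: x ahead of the robot, y to its left, z up, the work surface at z = 0. Lengths are in m, angles in rad, forces in N, time in s.
With the tool pointing down it reaches from about 0.425 to 0.95 m from the base axis. Payload 4.7 kg.
Tool frame: the origin (TCP) lies between the finger pads; the fingertips stand 25 mm ahead of it and the grasp point (between the pads) lies 6 mm ahead of it; z points along the fingers, y is the line along which they close (so a half turn about z gives the same grasp; the last joint's range is limited). The gripper opens to 85 mm and grips with 20 to 120 N. Pads are 22 mm wide; open, the fingers measure 114 mm over their backs; the gripper's body (76 mm by 85 mm) begins 54 mm behind the grasp point. The pads swing forward as they close: fully open they stand 13 mm farther back than shut.
Start: joints at [-1.361, 0.469, -0.049, 1.532, 0.024, 1.141, -0.082], TCP at [0.16, 0.656, 0.256] pointing down, gripper open.
Joint ranges: [-2.59, 2.59], [-0.33, 1.99], [-1.39, 1.29], [0.1, 2.45], [-1.04, 4.18], [0.21, 1.99], [-2.66, 2.66]. Speed limits (rad/s): [2.57, 2.57, 3.14, 3.14, 3.14, 3.14, 3.14].

## Interface

Orientations are given as a 3x3 rotation matrix whose columns are the frame's x, y, z axes.
In Python, from rig import * gives the robot as it stands. Calls block until the motion is done:
- movep(position, orientation): joint-space move of the TCP to a pose.
- move_l(position, attitude=None, feed=0.15, until_force=None): straight line of the TCP; attitude=None keeps the orientation; feed is the mean speed in m/s. With until_force (N) it stops when the force on the tool has changed by that much, and returns True; else False.
- move_joints(angles): joint-space move.
- command_gripper(opening, newtons=None): finger opening in m; newtons is the grip in N (None keeps the last); returns when the fingers have stopped.
- sleep(seconds).
- inverse_kinematics(position, orientation): joint angles nearest the present ones, or None.
- sense(): the state.
- camera(name): name is "side" or "top" or "wrist"; returns (picture, depth): 420x560x3 uint8, red, green, blue; 420x560 float32, m along the optical axis (not along the pixel's ray), 0 where there is no reading.
- camera_params(name): a dict with "K" (3x3 intrinsics, pixels), "position" and "rotation" of the camera in the world; the wrist camera has in their place "tool_from_camera" (4x4, takes a point from camera to tool coordinates, whose origin is the TCP and whose axes are the flange's). Camera axes: x right, y down, z forward; pixel columns grow to the right and rows downward; lengths in m; the calibration is good to about 2 mm. A picture is of the moment at which its call begins: read the wrist's pose just before it. camera_params takes no time and is no camera call.
A pose or a line that the arm cannot do raises Unreachable and nothing moves.
- finish_job(): hands the job in; it is judged then, once.
The state is a dict: "time_s": time; "joint_pos": joint angles; "qd": joint speeds; "joint_efforts": joint torques, N m; "position": TCP position; "tcp_rot": TCP orientation; "wrist_force": force on the tool from outside, world axes, zero at the start; "ft_torque": the same for the moment, N m; "finger_gap": finger opening in m; "gripper_force": force on a finger pad.
Only numpy, scipy, OpenCV 4.12 (cv2) and the standard library are available. Lean on these libraries where they do the work, as an engineer would, in place of code of your own. Each camera call takes 0.05 s, during which the arm holds its last target. There are 200 camera calls.

## Working session

There is one attempt and no reset: what is moved stays moved. The work goes in short steps, each a Python script; the robot and the scene stay as the last script left them, time stands still between calls to the robot, and variables do not carry over. Pictures are saved under pics/ and viewed, at most 10 in all, crops included, and the job is handed in when it is done.

```bash
mkdir -p pics; ls; python3 - <<'E'
from rig import *
import cv2,numpy as np
for n in("top","side"):
    p,d=camera(n); cv2.imwrite(f"pics/{n}0.png",p[:,:,::-1]); np.save(f"{n}_d.npy",d); np.save(f"{n}_p.npy",p)
    print(n,camera_params(n))
s=sense(); print(s["time_s"],s["position"],s["tcp_rot"],s["finger_gap"])
E
```

```text
pics
top {'K': array([[440.95164592,   0.        , 287.39462062],
       [  0.        , 440.95164592, 202.59672007],
       [  0.        ,   0.        ,   1.        ]]), 'position': array([0.37078628, 0.04320023, 1.10359359]), 'rotation': array([[-0.02463894, -0.98654984,  0.1615931 ],
       [-0.9991561 ,  0.02961553,  0.02846063],
       [-0.0328635 , -0.16075549, -0.98644699]])}
side {'K': array([[526.81717223,   0.        , 281.96710676],
       [  0.        , 526.81717223, 208.71026313],
       [  0.        ,   0.        ,   1.        ]]), 'position': array([ 0.06046053, -0.88206172,  0.71994344]), 'rotation': array([[ 0.88492323, -0.23505482,  0.40206978],
       [-0.46572397, -0.45303918,  0.76016885],
       [ 0.00347201, -0.85994461, -0.51037556]])}
0.1 [0.15953422 0.65538751 0.25539483] [[-9.71624866e-01  2.36526932e-01 -3.60191793e-04]
 [ 2.36527200e-01  9.71623369e-01 -1.70677597e-03]
 [-5.37277194e-05 -1.74354113e-03 -9.99998479e-01]] 0.08537695313499694
```

View pics/top0.png

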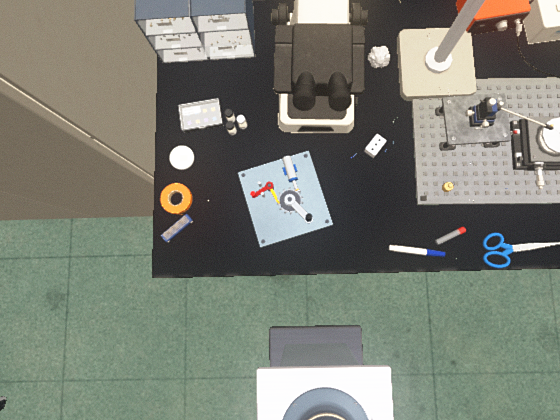

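View pics/side0.png

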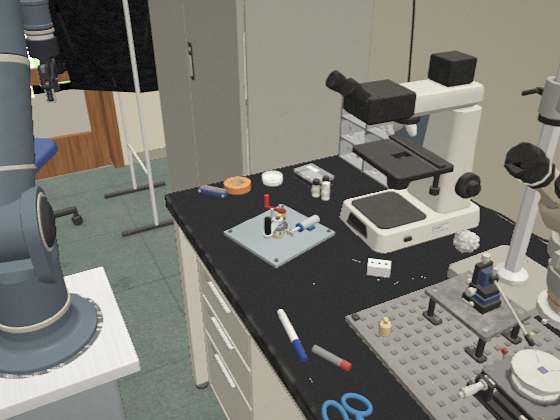

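The top view shows the plate with corners near (238,172), (308,152), (332,225) and (262,246). The drum is at about (290,200), the black crank handle at (308,217) and the red lever post at about (256,192). Next I'll fit the plate pose from depth.

```bash
cat > h.py <<'E'
import numpy as np,cv2
def cloud(d,P):
    v,u=np.mgrid[:d.shape[0],:d.shape[1]]; K=P["K"]
    c=np.stack([(u-K[0,2])/K[0,0]*d,(v-K[1,2])/K[1,1]*d,d],-1)
    return c@P["rotation"].T+P["position"]
def proj(P,X):
    c=(np.asarray(X)-P["position"])@P["rotation"]; q=c@P["K"].T; return q[...,:2]/q[...,2:]
E
python3 - <<'E'
from rig import *
from h import *
P=camera_params("top"); d=np.load("top_d.npy"); p=np.load("top_p.npy")
W=cloud(d,P)
sub=p[140:260,225:345].astype(int)
Wz=W[140:260,225:345]
bright=(sub.min(-1)>70)
tab=W[140:260,225:345][~bright&(sub.max(-1)<50)]
print("table z",np.median(tab[:,2]))
plate=bright&(abs(Wz[...,2]-0.012)<0.008)
m=np.uint8(sub.max(-1)>80); n,l,st,_=cv2.connectedComponentsWithStats(m); k=1+np.argmax(st[1:,4]); m=np.uint8(l==k)
cs,_=cv2.findContours(m,cv2.RETR_EXTERNAL,cv2.CHAIN_APPROX_NONE)
c=max(cs,key=cv2.contourArea)[:,0]+[225,140]
# intersect rays with z=0.012
def ray(uv,z):
    K=P["K"]; uv=np.atleast_2d(uv).astype(float)
    r=np.c_[(uv[:,0]-K[0,2])/K[0,0],(uv[:,1]-K[1,2])/K[1,1],np.ones(len(uv))]@P["rotation"].T
    return P["position"]+r*((z-P["position"][2])/r[:,2])[:,None]
X=ray(c,0.012)
print("rect",cv2.minAreaRect(np.float32(X[:,:2]*1000)))
(cx,cy),(w,h),a=cv2.minAreaRect(np.float32(X[:,:2]*1000))
print(cv2.boxPoints(((cx,cy),(w,h),a)))
# red, black
hsv=cv2.cvtColor(p,cv2.COLOR_RGB2HSV)
red=((hsv[...,0]<8)|(hsv[...,0]>172))&(hsv[...,1]>150)&(hsv[...,2]>80); red[:140]=0;red[260:]=0;red[:,:225]=0;red[:,345:]=0
for v,u in np.argwhere(red): 
    if W[v,u,2]>0.06: print("red",u,v,(W[v,u]*1000).round())
blk=(W[...,2]>0.07); blk[:140]=0;blk[260:]=0;blk[:,:225]=0;blk[:,345:]=0
for v,u in np.argwhere(blk&(p.max(-1)<70)): print("blk",u,v,(W[v,u]*1000).round())
big=cv2.resize(p[145:255,230:340],None,fx=5.4,fy=5.4,interpolation=cv2.INTER_CUBIC); cv2.imwrite("pics/top_c.png",big[:,:,::-1])
E
```

```text
table z 0.0013662332103137054
rect ((563.640380859375, 82.65478515625), (205.91334533691406, 192.6540985107422), 15.996777534484863)
[[438.12433  146.87863 ]
 [491.2166   -38.315346]
 [689.15643   18.430939]
 [636.06415  203.62491 ]]
red 252 191 [569. 156.  77.]
red 251 192 [566. 158.  81.]
red 252 192 [566. 156.  84.]
red 253 192 [567. 154.  79.]
red 254 192 [567. 152.  76.]
red 251 193 [564. 158.  80.]
red 252 193 [564. 156.  79.]
red 253 193 [564. 154.  78.]
red 254 193 [564. 151.  78.]
red 255 193 [565. 150.  71.]
red 251 194 [561. 158.  82.]
red 252 194 [562. 156.  79.]
red 253 194 [561. 154.  80.]
red 254 194 [562. 151.  79.]
red 255 194 [563. 150.  74.]
red 252 195 [559. 156.  79.]
red 253 195 [560. 154.  74.]
red 254 195 [560. 152.  74.]
red 255 195 [562. 151.  62.]
red 252 196 [559. 158.  66.]
red 253 196 [559. 155.  69.]
red 254 196 [559. 153.  66.]
blk 252 141 [ 371.   43. 1104.]
blk 255 147 [ 371.   43. 1104.]
blk 338 148 [ 371.   43. 1104.]
blk 338 152 [ 371.   43. 1104.]
blk 226 159 [ 371.   43. 1104.]
blk 228 166 [ 371.   43. 1104.]
blk 323 178 [ 371.   43. 1104.]
blk 
[... 852 characters left out ...]
  24.  97.]
blk 310 219 [495.  21. 102.]
blk 307 220 [495.  28.  84.]
blk 308 220 [495.  26.  85.]
blk 309 220 [495.  23.  87.]
blk 310 220 [496.  21.  78.]
blk 245 222 [ 371.   43. 1104.]
blk 236 223 [ 371.   43. 1104.]
blk 305 240 [ 371.   43. 1104.]
blk 329 240 [ 371.   43. 1104.]
blk 235 241 [ 371.   43. 1104.]
blk 295 245 [ 371.   43. 1104.]
blk 239 246 [ 371.   43. 1104.]
blk 276 246 [ 371.   43. 1104.]
blk 341 246 [ 371.   43. 1104.]
blk 250 249 [ 371.   43. 1104.]
blk 240 252 [ 371.   43. 1104.]
blk 336 252 [ 371.   43. 1104.]
blk 323 253 [ 371.   43. 1104.]
blk 323 256 [ 371.   43. 1104.]
blk 306 257 [ 371.   43. 1104.]
blk 300 258 [ 371.   43. 1104.]
blk 276 259 [ 371.   43. 1104.]
```

View pics/top_c.png

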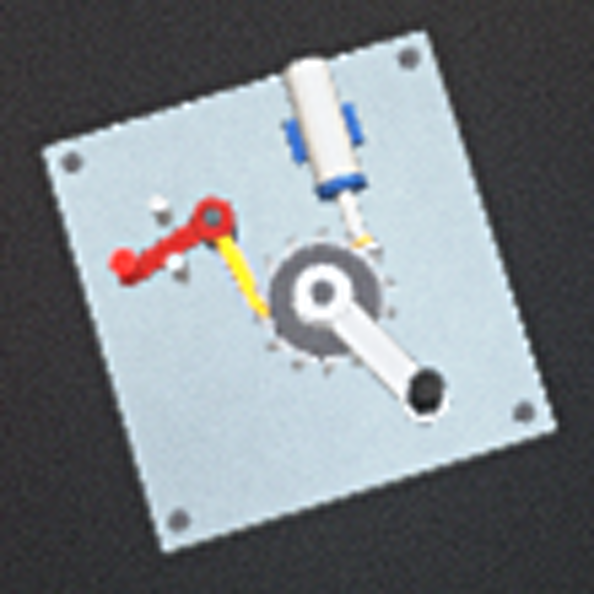

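The fit gives origin ≈ (0.5503, 0.0685) and yaw 16°. Two checks agree with it: the lever post is predicted at (564,155) and measured at (564,154), and the handle radius comes out at 65.4 mm against 65. The handle sits at local angle 205°. I'll do the lever first.

```bash
cat >> h.py <<'E'
from rig import *
YAW=np.radians(16); O=np.array([.5503,.0685])
def rot(a): return np.array([[np.cos(a),-np.sin(a)],[np.sin(a),np.cos(a)]])
def loc(x,y,z): return np.r_[O+rot(YAW)@[x,y],z]
def att(yaw): c,s=np.cos(yaw),np.sin(yaw); return np.array([[c,s,0],[s,-c,0],[0,0,-1.]])
def tolocal(p): return rot(-YAW)@(np.asarray(p)[:2]-O)
def crank(phi,z=.097,g=.019):
    """finger behind a handle at local angle phi (clockwise side), -x face to the handle"""
    r=rot(phi)@[.065,-g]; return loc(r[0],r[1],z),att(phi+YAW-np.pi/2)
def shot(cam,f):
    p,d=camera(cam); cv2.imwrite(f,p[:,:,::-1]); return p,d
E
python3 - <<'E'
from h import *
A=att(YAW+np.pi)
command_gripper(0.0,20)
movep(loc(.008,.081,.22),A)
move_l(loc(.008,.081,.085),A,feed=.12)
f0=sense()["wrist_force"].copy(); ex=np.r_[rot(YAW)@[1,0],0]
print(sense()["time_s"],f0,sense()["joint_pos"].round(2),tolocal(sense()["position"]))
x=.008
print(move_l(loc(.038,.081,.085),feed=.02,until_force=9))
log=[]
x=tolocal(sense()["position"])[0]
while x<.056:
    x+=.0007; move_l(loc(x,.081,.085),feed=.01)
    s=sense(); F=-(s["wrist_force"]-f0)@ex
    log.append((round(x*1e3,1),round(tolocal(s["position"])[0]*1e3,1),round(F,1)))
    if F>10: break
print(log,sense()["time_s"],np.round(sense()["wrist_force"]-f0,1))
shot("top","pics/top1.png")
E
python3 - <<'E'
import cv2
p=cv2.imread("pics/top1.png");cv2.imwrite("pics/top1c.png",cv2.resize(p[130:260,210:350],None,fx=4,fy=4))
E
```

```text
4.4 [ 0.05183857  0.28000489 -0.60639373] [-0.48  0.49  0.17  1.98 -0.13  0.68  1.62] [0.00860253 0.08098342]
False
[(np.float64(37.1), np.float64(36.3), np.float64(3.7)), (np.float64(37.8), np.float64(36.9), np.float64(5.1)), (np.float64(38.5), np.float64(37.6), np.float64(3.0)), (np.float64(39.2), np.float64(38.3), np.float64(4.7)), (np.float64(39.9), np.float64(39.0), np.float64(4.6)), (np.float64(40.6), np.float64(39.7), np.float64(5.0)), (np.float64(41.3), np.float64(40.4), np.float64(5.0)), (np.float64(42.0), np.float64(41.0), np.float64(5.0)), (np.float64(42.7), np.float64(41.7), np.float64(4.7)), (np.float64(43.4), np.float64(42.4), np.float64(4.8)), (np.float64(44.1), np.float64(43.0), np.float64(4.6)), (np.float64(44.8), np.float64(43.7), np.float64(5.3)), (np.float64(45.5), np.float64(44.4), np.float64(5.0)), (np.float64(46.2), np.float64(45.1), np.float64(5.8)), (np.float64(46.9), np.float64(45.7), np.float64(6.0)), (np.float64(47.6), np.float64(46.3), np.float64(4.9)), (np.float64(48.3), np.float64(46.6), np.float64(7.6)), (np.float64(49.0), np.float64(46.6), np.float64(8.5)), (np.float64(49.7), np.float64(46.7), np.float64(9.9)), (np.float64(50.4), np.float64(46.8), np.float64(10.9))] 11.05 [-11.   -1.4   5.4]
```

View pics/top1c.png

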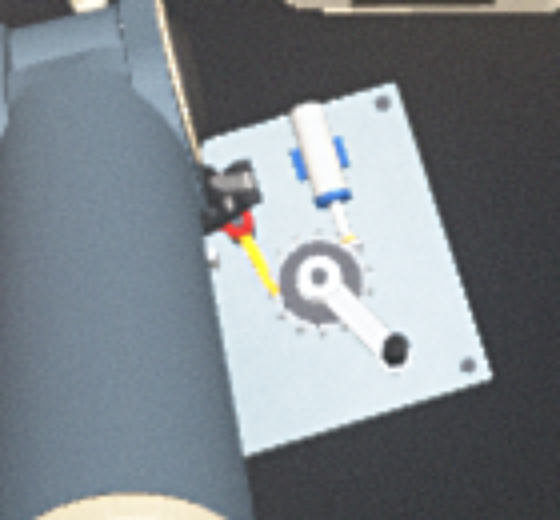

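The lever reached its hard stop: position held at 46.6 mm while the force rose to 10.9 N, and the red arm appears turned over at crop (240,222). The pawl, crop (262,265), is still engaged, as expected. Next I back off and approach the crank.

```bash
python3 - <<'E'
from h import *
move_l(loc(.030,.081,.085),feed=.08)
move_l(loc(.030,.081,.17),feed=.15)
P,A=crank(np.radians(190),.17); movep(P,A)
P,A=crank(np.radians(190)); move_l(P,A,feed=.12)
s=sense(); print(s["time_s"],s["joint_pos"].round(2),s["wrist_force"].round(2))
ims=[]
for c in("top","side","wrist"):
    p,d=shot(c,f"pics/{c}2.png")
    if c=="top":p=cv2.resize(p[130:260,210:350],(400,371))
    if c=="side":p=cv2.resize(p[170:280,210:350],(400,314))
    if c=="wrist":p=cv2.resize(p,(400,300))
    ims.append(p)
o=np.zeros((600,800,3),np.uint8)
o[:371,:400]=ims[0];o[:314,400:]=ims[1];o[300:,:]=o[300:,:]
w=cv2.resize(ims[2],(373,280)); o[318:598,410:783]=w
cv2.imwrite("pics/comb2.png",o[:,:,::-1])
E
```

```text
14.0333 [-0.59  0.41  0.48  2.14 -0.31  0.65  0.56] [ 1.24 -0.05  0.03]
```

View pics/comb2.png

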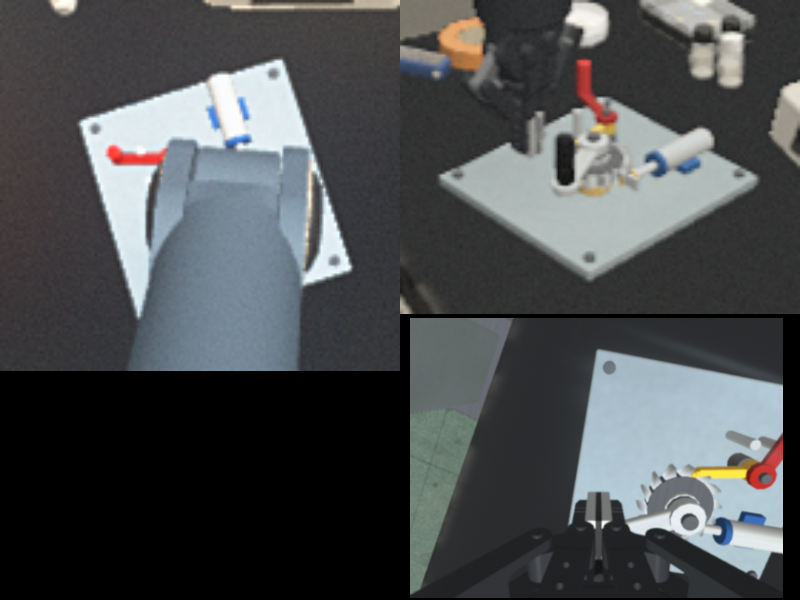

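The side and wrist views show the closed finger behind the black handle. The wrist camera sees the pawl clearly: yellow at (725,471) in the composite, with the nose on the wheel. The lever is over at its off side. Now I push counterclockwise, watching force and pawl nose.

```bash
cat >> h.py <<'E'
def nose():
    s=sense(); p,d=camera("wrist"); C=camera_params("wrist"); T=np.asarray(C["tool_from_camera"])
    R=s["tcp_rot"]; W=cloud(d,{"K":C["K"],"rotation":R@T[:3,:3],"position":s["position"]+R@T[:3,3]})
    h=cv2.cvtColor(p,cv2.COLOR_RGB2HSV)
    m=(h[...,0]>20)&(h[...,0]<34)&(h[...,1]>150)&(h[...,2]>100)&(d>0)&(abs(W[...,2]-.041)<.02)
    L=(W[m][:,:2]-O)@rot(YAW); r=np.linalg.norm(L,axis=1)
    r=r[(r<.07)&(r>.015)]
    return (np.percentile(r,3)*1e3 if len(r)>20 else -1.),len(r),p
def ftan(phi,f0):
    e=np.r_[rot(YAW+phi)@[0,1],0]; return -(sense()["wrist_force"]-f0)@e
def phi_act():
    l=tolocal(sense()["position"]); return np.degrees(np.arctan2(l[1],l[0])-np.arctan2(-.019,.065))%360
E
python3 - <<'E'
from h import *
f0=sense()["wrist_force"].copy(); n,k,_=nose(); print("nose",round(n,1),k)
phi=190.; log=[]
def step(dphi,feed):
    global phi
    phi+=dphi; P,A=crank(np.radians(phi)); move_l(P,A,feed=feed); return ftan(np.radians(phi),f0)
while phi<232:
    F=step(2.5,.025); log.append((round(phi,1),round(phi_act(),1),round(F,1)))
    if F>4.5: break
print(log,sense()["time_s"]); log=[]
while phi<245 and F<14.6:
    F=step(.6,.015); n,k,p=nose(); log.append((round(phi,1),round(phi_act(),2),round(F,1),round(n,1),k))
    if n>38: break
print(*log,sep="\n"); print(sense()["time_s"])
cv2.imwrite("pics/wrist3.png",p[:,:,::-1]); np.save("st.npy",np.r_[phi,f0])
E
```

```text
nose 28.3 1299
[(192.5, np.float64(192.5), np.float64(-0.9)), (195.0, np.float64(195.0), np.float64(0.2)), (197.5, np.float64(197.5), np.float64(0.1)), (200.0, np.float64(200.0), np.float64(0.5)), (202.5, np.float64(202.4), np.float64(-0.5)), (205.0, np.float64(205.0), np.float64(0.5)), (207.5, np.float64(207.5), np.float64(1.1)), (210.0, np.float64(210.0), np.float64(0.9)), (212.5, np.float64(212.5), np.float64(0.4)), (215.0, np.float64(215.0), np.float64(0.3)), (217.5, np.float64(216.9), np.float64(2.9)), (220.0, np.float64(218.3), np.float64(7.0))] 17.4333
(220.6, np.float64(218.54), np.float64(6.6), np.float64(28.3), 1076)
(221.2, np.float64(218.84), np.float64(8.3), np.float64(28.3), 1073)
(221.8, np.float64(219.15), np.float64(8.7), np.float64(28.4), 1063)
(222.4, np.float64(219.49), np.float64(8.8), np.float64(28.5), 1057)
(223.0, np.float64(219.81), np.float64(10.6), np.float64(28.4), 1050)
(223.6, np.float64(220.2), np.float64(9.8), np.float64(28.3), 1052)
(224.2, np.float64(220.65), np.float64(10.8), np.float64(28.4), 1054)
(224.8, np.float64(221.2), np.float64(10.9), np.float64(29.3), 1069)
(225.4, np.float64(221.77), np.float64(11.2), np.float64(29.8), 1077)
(226.0, np.float64(222.3), np.float64(10.8), np.float64(41.6), 1368)
20.4333
```

The pawl jumped clear: the nose went from 28 to 41.6 mm at 11 N, well below the limits. Now I ease back clockwise with the finger kept on the handle.

```bash
python3 - <<'E'
from h import *
st=np.load("st.npy"); phi=st[0]; f0=st[1:]; log=[]; low=0; i=0; n=0
while phi>112:
    phi-=2.; P,A=crank(np.radians(phi)); move_l(P,A,feed=.02); a=phi_act(); F=ftan(np.radians(phi),f0)
    if i%8==1: n=nose()[0]
    i+=1; log.append((round(phi,1),round(float(a),1),round(float(F),1),round(float(n),1)))
    low=low+1 if F<1.2 else 0
    if low>=3: sleep(.2); break
print(*log); print(sense()["time_s"],sense()["wrist_force"]-f0)
np.save("st.npy",np.r_[phi,f0])
p,_=shot("side","pics/side4.png"); _,_,w=nose()
o=np.vstack([cv2.resize(p[170:280,210:350],(382,300)),cv2.resize(w,(382,286))]); cv2.imwrite("pics/comb4.png",o[:,:,::-1])
E
```

```text
(np.float64(224.0), 220.1, 11.3, 0.0) (np.float64(222.0), 218.2, 11.8, 41.6) (np.float64(220.0), 216.3, 11.0, 41.6) (np.float64(218.0), 214.3, 11.4, 41.6) (np.float64(216.0), 212.4, 10.7, 41.6) (np.float64(214.0), 210.4, 10.7, 41.6) (np.float64(212.0), 208.5, 10.7, 41.6) (np.float64(210.0), 206.5, 9.4, 41.6) (np.float64(208.0), 204.6, 10.1, 41.6) (np.float64(206.0), 202.7, 10.8, 42.5) (np.float64(204.0), 200.7, 10.3, 42.5) (np.float64(202.0), 198.8, 9.9, 42.5) (np.float64(200.0), 196.8, 9.4, 42.5) (np.float64(198.0), 194.8, 9.5, 42.5) (np.float64(196.0), 192.9, 9.2, 42.5) (np.float64(194.0), 191.0, 9.0, 42.5) (np.float64(192.0), 189.0, 8.8, 42.5) (np.float64(190.0), 187.1, 8.2, 42.9) (np.float64(188.0), 185.1, 8.6, 42.9) (np.float64(186.0), 183.2, 8.5, 42.9) (np.float64(184.0), 181.2, 9.0, 42.9) (np.float64(182.0), 179.2, 8.6, 42.9) (np.float64(180.0), 177.3, 7.3, 42.9) (np.float64(178.0), 175.3, 8.5, 42.9) (np.float64(176.0), 173.3, 6.4, 42.9) (np.float64(174.0), 171.4, 6.7, 43.0) (np.float64(172.0), 169.6, 6.7, 43.0) (np.float64(170.0), 167.8, 6.4, 43.0) (np.float64(168.0), 166.0, 
[... 320 characters left out ...]
loat64(150.0), 149.2, 5.1, 43.0) (np.float64(148.0), 147.2, 4.6, 43.0) (np.float64(146.0), 145.2, 4.8, 43.0) (np.float64(144.0), 143.3, 4.2, 43.0) (np.float64(142.0), 141.4, 5.0, 43.0) (np.float64(140.0), 139.7, 4.4, 43.0) (np.float64(138.0), 137.7, 3.0, 43.0) (np.float64(136.0), 135.8, 3.9, 43.0) (np.float64(134.0), 133.8, 4.7, 43.0) (np.float64(132.0), 131.8, 4.2, 43.0) (np.float64(130.0), 129.8, 3.1, 43.0) (np.float64(128.0), 127.8, 2.4, 43.0) (np.float64(126.0), 125.8, 3.1, 43.1) (np.float64(124.0), 123.9, 2.4, 43.1) (np.float64(122.0), 123.0, -0.7, 43.1) (np.float64(120.0), 120.4, 0.2, 43.1) (np.float64(118.0), 118.1, -0.6, 43.1)
35.3833 [-1.38622996e+00 -4.34771298e-04 -4.99874452e-02]
```

View pics/comb4.png

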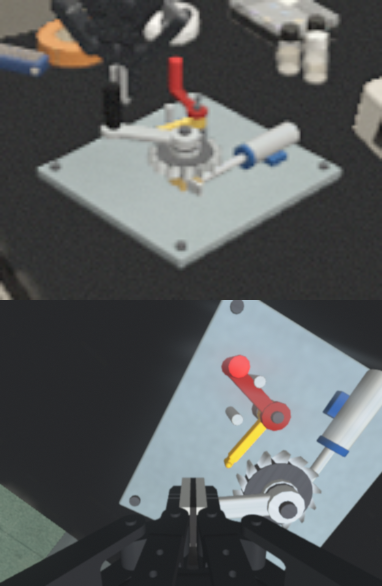

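Contact force fell from 11.8 to about 2.4 N, then to zero at 123.5°. That is 98.5° (1.72 rad) of travel, which matches full slack, with the pawl clear at (235,460) and the lever off. I'll retreat, check that the handle stays put, and hand in.

```bash
python3 - <<'E'
from h import *
P,A=crank(np.radians(115)); move_l(P,A,feed=.04)
P,A=crank(np.radians(115),.2); move_l(P,A,feed=.12)
movep(np.array([.42,.25,.28]),A); sleep(.3)
p,d=shot("top","pics/top5.png"); W=cloud(d,camera_params("top")); m=(W[...,2]>.09)&(W[...,2]<.11)&(p.max(-1)<80)
L=(W[m][:,:2]-O)@rot(YAW); L=L[np.linalg.norm(L,axis=1)<.08]
if len(L): c=np.median(L,0); print("handle",c,np.degrees(np.arctan2(c[1],c[0])),len(L))
print(sense()["time_s"],sense()["wrist_force"].round(2))
cv2.imwrite("pics/top5c.png",cv2.resize(p[130:260,140:350],None,fx=3.5,fy=3.5)[:,:,::-1])
E
```

```text
handle [-0.0373724   0.05437523] 124.50096249280784 29
37.8333 [-0.1  -0.77 -0.15]
```

View pics/top5c.png

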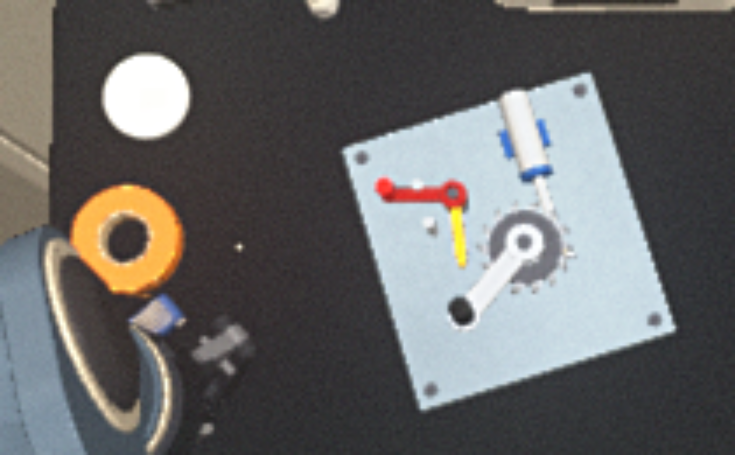

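The crank rests at 124.5° local (handle at crop (460,311)), the lever is off (385,188), the pawl is clear (461,262), and the bystanders visible here haven't moved. Handing in.

```bash
python3 -c "
from rig import *
print(finish_job())"
```

```text
the job is handed in; nothing more can be done
None
```

The tensioner is let down and handed in at about 38 s: lever on its off stop, pawl clear, and the drum eased back to slack with the finger on the crank throughout, with no sensed push on the lever or crank above 12 N.

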